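# Find the float's heavy end and stand it on the test ramp

### The job

One end of the orange-and-white float lying on the bench is weighted, but the two ends look alike: lift it by one end to find out which end is heavy. Then stand the float on its heavy end, in the middle of the sloping grey plate of the blue test ramp, leaning it square to the slope so that its foot is flat before you let go, and leave it standing there by itself. Leave the jar, the timer, the bottle and the tip box where they are.

Things in the scene. Friction and masses are not known exactly. Their poses are not given: they have to be found in the camera images.
- float_centre (a point): centre of the loose float, a dumb-bell 180 mm long along its own x; it starts lying, axis 24 mm above the bench. Alike both ways from the middle: a white stem 26 to 29 mm thick; a square orange cap 30 mm long, 48 x 48 mm across, centred 69 mm from the middle; a round white foot 47 mm across, 6 mm thick, its flat face 90 mm from the middle. About 0.33 kg in all
- cap_a (a point): centre of the square cap at the float's -x end, 21 mm from that foot's face. On its two upright sides (own +-y) a round steel pip 10 mm across stands out 4 mm at the middle (56 mm over both pips): pinched by the pips, the float hangs and swings about their line in a light grip (20 N), not in a firm one (80 N). One cap, which one changes from run to run, hides about 0.27 kg of lead; the other nearly nothing
- cap_b (a point): centre of the square cap at the float's +x end, outwardly like cap_a in everything. Raised 20 mm in a light grip, the heavy end weighs 3 N or more, the light end about 1 N, the far end staying on the bench. Stood on the ramp the float is stable on its heavy end and topples off its light end; let go well off square to the plate, it rocks over too
- ramp_plate: the sloping light grey plate, 120 x 120 mm, on top of the blue test ramp, which is fixed to the bench. Origin at the centre of its top face, 42 mm above the bench; its x runs uphill (away from the robot), y along the level direction, z is the normal of the face. It slopes 11 degrees, the low edge (31 mm high) towards the robot, the high edge 53 mm high
- amber_jar: brown jar with black cap, 52 mm in diameter, 89 mm high, a bystander; origin under its centre
- timer: white timer 62 x 65 x 18 mm, a bystander; origin under its centre
- media_bottle: clear bottle with blue cap, 66 mm in diameter, 139 mm high, a bystander; origin under its centre
- tip_box: blue pipette tip box 84 x 122 x 68 mm, a bystander; origin under its centre

How it is judged:
On the way:
1. one end or the whole of the float has been lifted at least 10 mm off the bench (height (world z) of any of cap_a, cap_b above 0.034 m), for 0.2 s.
At the end, for the whole second after the job is handed in: the float stands by itself at rest with its foot flat on the ramp's plate: its axis within 0.08 rad of the plate's normal, its centre 83 to 97 mm above the face and within 40 mm of the plate's middle both uphill and across. Only the heavy end down stays so (angle between the x axis of float_centre and the z axis of ramp_plate, either way round below 0.08 rad and z of float_centre in the frame of ramp_plate between 0.083 and 0.097 m and x of float_centre in the frame of ramp_plate between -0.04 and 0.04 m and y of float_centre in the frame of ramp_plate between -0.04 and 0.04 m and linear speed of float below 0.02 m/s and angular speed of float below 0.2 rad/s); the robot touches nothing.
It fails at once if the brown jar is moved more than 30 mm (distance of amber_jar from where it was at the start of the episode above 0.03 m).
It fails at once if the timer is moved more than 30 mm (distance of timer from where it was at the start of the episode above 0.03 m).
It fails at once if the bottle is moved more than 30 mm (distance of media_bottle from where it was at the start of the episode above 0.03 m).
It fails at once if the tip box is moved more than 30 mm (distance of tip_box from where it was at the start of the episode above 0.03 m).
It also fails if it takes over 61 s, if anything falls off the work surface, if the arm or the gripper's body presses on something with over 40 N, if the wrist force passes 120 N, or if a joint passes its speed limit or range.

### The arm

A 6-joint arm with a two-finger parallel gripper is mounted at the origin on a cart in front of the work surface, level with it; the furniture and walls round the work are solid. World frame = base frame: x ahead of the robot, y to its left, z up, the work surface at z = 0. Lengths are in m, angles in rad, forces in N, time in s.
With the tool pointing down it reaches from about 0.375 to 0.975 m from the base axis. Payload 3.8 kg.
Tool frame: the origin (TCP) lies midway between the tips of the shut fingers; the grasp point (between the pads) lies 19 mm behind it; z points along the fingers, y is the line along which they close (so a half turn about z gives the same grasp; the last joint's range is limited). The gripper opens to 88 mm and grips with 3 to 60 N. Pads are 18 mm wide; open, the fingers measure 123 mm over their backs; the gripper's body (75 mm by 187 mm) begins 45 mm behind the grasp point.
Start: joints at [1.16, 0.264, 1.604, -0, 1.274, -0.037], TCP at [0.246, 0.628, 0.218] pointing down, gripper open.
Joint ranges: [-2.63, 2.63], [-0.94, 2.18], [0.31, 2.57], [-1.31, 4.45], [0, 2.66], [-2.55, 2.55]. Speed limits (rad/s): [2.57, 2.57, 3.14, 3.14, 3.14, 3.14].

### API

Orientations are given as a rotation vector (axis times angle).
In Python, from cell import manip, inverse_kinematics, cams, order gives the robot as it stands. Calls block until the motion is done:
- manip.move_pose(position, orientation): joint-space move of the TCP to a pose.
- manip.move_linear(position, rate=0.15, rot=None): straight line of the TCP; rot=None keeps the orientation; rate is the mean speed in m/s.
- manip.set_joints(angles): joint-space move.
- manip.set_gripper(opening, force=None): finger opening in m; force is the grip in N (None keeps the last); returns when the fingers have stopped.
- manip.dwell(seconds).
- inverse_kinematics(position, orientation): joint angles nearest the present ones, or None.
- manip.state(): the state.
- cams.capture(name): name is "scene" or "top" or "wrist"; returns a dict with "image" (480x640x3 uint8, blue, green, red), "z_map" (480x640 float32, m along the optical axis (not along the pixel's ray), 0 where there is no reading), "intrinsics" (3x3 intrinsics, pixels), "position" and "orientation" of the camera in the world; the wrist camera has in their place "T_tool_cam" (4x4, takes a point from camera to tool coordinates, whose origin is the TCP and whose axes are the flange's). Camera axes: x right, y down, z forward; pixel columns grow to the right and rows downward; lengths in m; the calibration is good to about 2 mm. A picture is of the moment at which its call begins: read the wrist's pose just before it.
A pose or a line that the arm cannot do raises manip.IKError and nothing moves.
- order.close_job(): hands the job in; it is judged then, once.
The state is a dict: "clock": time; "joint_pos": joint angles; "joint_velocities": joint speeds; "tau": joint torques, N m; "tool_pos": TCP position; "tcp_rot": TCP orientation; "contact_force": force on the tool from outside, world axes, zero at the start; "moment": the same for the moment, N m; "gripper_width": finger opening in m; "grasp_force": force on a finger pad.
Only numpy, scipy, OpenCV 4.12 (cv2) and the standard library are available. Lean on these libraries where they do the work, as an engineer would, in place of code of your own. Each camera call takes 0.05 s, during which the arm holds its last target. There are 200 camera calls.

## Working session

There is one attempt and no reset: what is moved stays moved. The work goes in short steps, each a Python script; the robot and the scene stay as the last script left them, time stands still between calls to the robot, and variables do not carry over. Pictures are saved under pics/ and viewed, at most 10 in all, crops included, and the job is handed in when it is done.

```bash
mkdir -p pics; ls; python3 - <<'E'
from cell import manip,cams
import cv2,numpy as np
for n in("top","scene"):
    c=cams.capture(n); cv2.imwrite(f"pics/{n}1.png",c["image"]); np.savez(f"{n}1.npz",**c); print(n,c["intrinsics"],c["position"],c["orientation"])
print(manip.state())
E
```

```text
pics
top [[490.85820542   0.         311.69362892]
 [  0.         490.85820542 240.23257751]
 [  0.           0.           1.        ]] [0.34270989 0.00846597 1.27106261] [-2.00559564  2.20208735 -0.25302543]
scene [[562.48072724   0.         338.66538949]
 [  0.         562.48072724 236.13587324]
 [  0.           0.           1.        ]] [ 2.04527989 -0.4349972   0.85297185] [-1.74438877 -1.27179157  0.77104835]
{'clock': 0.1, 'joint_pos': array([ 1.16009616e+00,  2.64705973e-01,  1.60519956e+00, -6.45476732e-05,
        1.27369637e+00, -3.69026228e-02]), 'joint_velocities': array([ 5.37734721e-04, -2.66996279e-05, -1.16052891e-03,  8.97182463e-04,
        8.77147787e-04,  1.05601144e-03]), 'tau': array([ 1.17433487e-03, -5.03617215e+01, -3.58070827e+01,  7.30007607e-02,
        2.34220410e-02, -4.57100657e-05]), 'tool_pos': array([0.2462365 , 0.62776884, 0.21681402]), 'tcp_rot': array([-0.58364619, -3.08650745,  0.00309854]), 'contact_force': array([ 0.42255754, -0.80385366, -0.73139604]), 'moment': array([0.00163363, 0.06223254, 0.01057588]), 'grasp_force': 0.0, 'gripper_width': 0.08812032158831073}
```

View pics/top1.png

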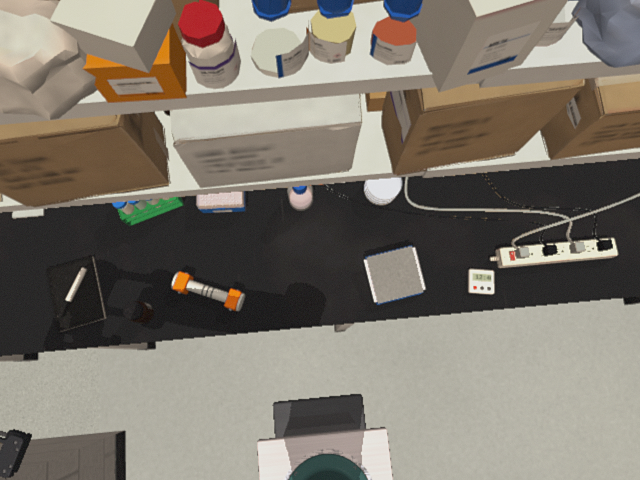

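View pics/scene1.png

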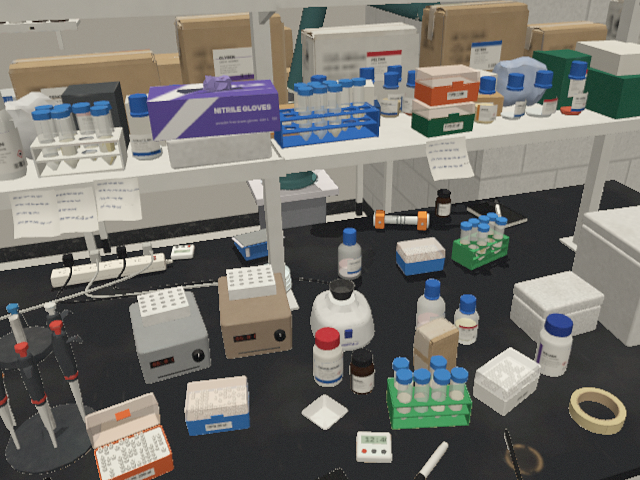

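The top view shows the float at about (208,290), the ramp at (394,274), the jar (black cap) at (142,312), the timer at (481,281), the bottle at (300,195) and the tip box at (220,200). The scene view agrees: the jar is near the float's left end, and a shelf overhangs the rear. Next I compute positions.

```bash
cat > h.py <<'E'
import numpy as np,cv2
from scipy.spatial.transform import Rotation as R
def ray(c,u,v,z):
    """pixel -> world point on plane Z=z"""
    d=R.from_rotvec(c["orientation"]).apply(np.linalg.inv(c["intrinsics"])@[u,v,1.]); p=np.asarray(c["position"])
    return p+d*(z-p[2])/d[2]
def cloud(c):
    z=c["z_map"]; v,u=np.mgrid[:480,:640]; k=c["intrinsics"]
    P=np.dstack([(u-k[0,2])/k[0,0]*z,(v-k[1,2])/k[1,1]*z,z])
    return P
def wcloud(c): return R.from_rotvec(c["orientation"]).apply(cloud(c).reshape(-1,3)).reshape(480,640,3)+c["position"]
def orange(im):
    h=cv2.cvtColor(im,cv2.COLOR_BGR2HSV); return cv2.inRange(h,(5,150,120),(20,255,255))
E
python3 - <<'E'
from h import *
c=dict(np.load("top1.npz")); W=wcloud(c); im=c["image"]
m=orange(im); m[:255]=0
n,l,s,ce=cv2.connectedComponentsWithStats(m)
for i in range(1,n):
    if s[i,4]>20:
        P=W[l==i]; print("orange",s[i],ce[i],P.mean(0).round(4),np.percentile(P[:,2],[5,50,95]).round(3),"ray@.048",ray(c,*ce[i],.045).round(4))
# ramp plate: points with height 25..60mm in the window
win=np.zeros((480,640),bool); win[235:310,355:435]=1
h=(W[...,2]>.027)&(W[...,2]<.06)&win&(c["z_map"]>0)
P=W[h]; A=np.c_[P[:,:2],np.ones(len(P))]; q=np.linalg.lstsq(A,P[:,2],rcond=None)[0]; print("ramp",len(P),P.mean(0).round(4),q.round(4))
rc=cv2.minAreaRect(P[:,:2].astype(np.float32)*1000); print(rc)
for n_,(u,v) in dict(jar=(142,312),timer=(481,281),bottle=(300,195),tip=(220,200),bench=(300,260)).items(): print(n_,W[v,u].round(3))
print(np.unravel_index(0,(1,)), "shelf z",W[170,250],W[190,380])
E
```

```text
orange [173 271  19  21 229] [181.18777293 281.34934498] [0.5483 0.3141 0.0574] [0.039 0.048 0.052] ray@.048 [0.5504 0.3172 0.045 ]
orange [224 288  17  22 222] [232.12612613 298.56306306] [0.495  0.1917 0.0478] [0.044 0.049 0.052] ray@.048 [0.4953 0.1921 0.045 ]
ramp 2536 [ 0.5188 -0.2182  0.0425] [ 0.1843  0.0299 -0.0466]
((519.5084838867188, -219.51370239257812), (122.90312194824219, 136.42788696289062), 8.96983814239502)
jar [0.479 0.406 0.077]
timer [ 0.484 -0.444  0.016]
bottle [0.732 0.    0.097]
tip [0.746 0.205 0.073]
bench [ 0.586  0.015 -0.002]
(np.int64(0),) shelf z [0.63802964 0.07929438 0.52966269] [ 0.7383657  -0.20781489  0.0612779 ]
```

```bash
cat >> h.py <<'E'
def tool(ydir,tilt=0.):
    """tool down, closing line along horizontal ydir; tilt about tool y (rad)"""
    y=np.array([ydir[0],ydir[1],0.]); y/=np.linalg.norm(y); z=np.array([0,0,-1.]); x=np.cross(y,z)
    return R.from_matrix(np.c_[x,y,z])*R.from_euler("y",tilt)
def grasp(p,r): return np.asarray(p)+r.apply([0,0,.019])   # TCP for a grasp point
def wrist(name):
    from cell import manip,cams
    s=manip.state(); c=cams.capture("wrist"); cv2.imwrite(f"pics/{name}.png",c["image"])
    T=np.eye(4); T[:3,:3]=R.from_rotvec(s["tcp_rot"]).as_matrix(); T[:3,3]=s["tool_pos"]; M=T@c["T_tool_cam"]
    c["position"]=M[:3,3]; c["orientation"]=R.from_matrix(M[:3,:3]).as_rotvec(); np.savez(name+".npz",**c); return c
E
python3 - <<'E'
from h import *
from cell import manip,inverse_kinematics as ik
for yd in((.917,-.4),(-.917,.4)):
    r=tool(yd); print(ik([.51,.24,.28],r.as_rotvec()), ik([.495,.192,.005],r.as_rotvec()))
# both y signs for the ramp
for yd in((-.156,.988),(.156,-.988)):
    for t in(-.19,.19):
        r=tool(yd,t); print(t,r.apply([0,0,1]).round(2),ik(grasp([.49,-.22,.2],r),r.as_rotvec()))
s=manip.state(); yd=R.from_rotvec(s["tcp_rot"]).apply([0,1,0]); print("y now",yd)
y=np.array([.917,-.4]); y*=np.sign(y@yd[:2])
manip.move_pose([.50,.23,.28],tool(y).as_rotvec())
c=wrist("w1"); print(manip.state()["clock"],c["position"])
E
```

```text
[ 3.95651759e-01  2.02287266e-02  1.76657368e+00 -4.44089210e-16
  1.35479024e+00  8.06974747e-01] [ 3.23097730e-01  2.26457383e-01  2.08899418e+00 -4.44089210e-16
  8.26141086e-01  7.34420718e-01]
[ 3.95651759e-01  2.02287266e-02  1.76657368e+00 -4.44089210e-16
  1.35479024e+00 -2.33461791e+00] [ 3.23097730e-01  2.26457383e-01  2.08899418e+00 -4.44089210e-16
  8.26141086e-01 -2.40717194e+00]
-0.19 [ 0.19  0.03 -0.98] [-0.54642419 -0.06861817  2.0490263   0.14377743  1.02014075 -2.34048858]
0.19 [-0.19 -0.03 -0.98] [-0.40439017  0.13968016  1.83345023 -0.10361967  1.331131   -2.09895991]
-0.19 [-0.19 -0.03 -0.98] [-0.40439017  0.13968016  1.83345023 -0.10361967  1.331131    1.04263275]
0.19 [ 0.19  0.03 -0.98] [-0.54642419 -0.06861817  2.0490263   0.14377743  1.02014075  0.80110408]
y now [ 0.36513497  0.93095242 -0.00201015]
2.1333 [0.47261963 0.16801253 0.44633641]
```

View pics/w1.png

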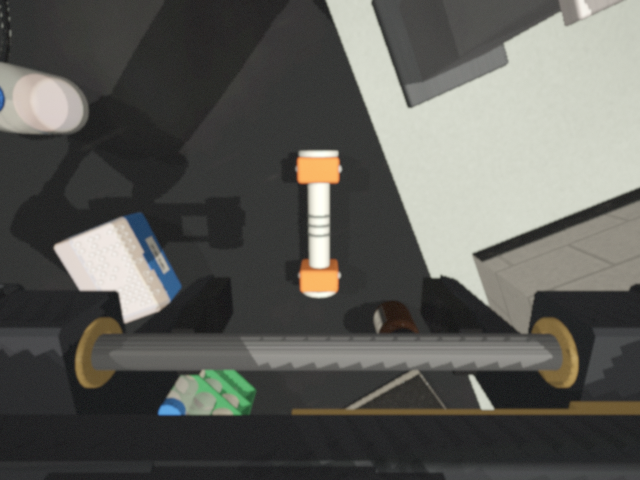

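The wrist view shows the right cap at about (319,168), the left cap at (319,277) and the jar at (393,318). Next I measure these and lift the right (free) end.

```bash
python3 - <<'E'
from h import *
from cell import manip
c=dict(np.load("w1.npz")); W=wcloud(c); m=orange(c["image"]); m[300:]=0
m=cv2.morphologyEx(m,cv2.MORPH_OPEN,np.ones((5,5)))
n,l,s,ce=cv2.connectedComponentsWithStats(m); P=[]
for i in range(1,n):
    if s[i,4]<300: continue
    w=W[(l==i)&(W[...,2]>.044)&(W[...,2]<.053)]; r=cv2.minAreaRect(w[:,:2].astype(np.float32)*1000)
    print(s[i],w.mean(0).round(4),r); P.append(np.array(r[0])/1000)
P=sorted(P,key=lambda p:p[1]); d=P[1]-P[0]; print("right,left",P,"len",np.linalg.norm(d),"yaw",np.degrees(np.arctan2(d[1],d[0])))
np.save("caps.npy",P)
j=W[295:335,370:420].reshape(-1,3); j=j[(j[:,2]>.03)&(j[:,2]<.1)]; print("jar",j.min(0),j.max(0),j[j[:,2]>.07].mean(0))
E
```

```text
[297 166  31  18 355] [0.5036 0.1935 0.0475] ((501.8771667480469, 193.2484893798828), (17.78678321838379, 34.242427825927734), 72.483642578125)
[299 260  40  30 895] [0.5478 0.3157 0.0472] ((547.9168701171875, 315.9642028808594), (27.070178985595703, 47.054744720458984), 65.95109558105469)
right,left [array([0.50187717, 0.19324849]), array([0.54791687, 0.3159642 ])] len 0.1310679237127537 yaw 69.43523200577233
jar [0.45722621 0.39926623 0.03001925] [0.50794156 0.42711369 0.0831918 ] [0.47582452 0.4062926  0.07666894]
```

```bash
python3 - <<'E'
from h import *
c=dict(np.load("w1.npz")); W=wcloud(c)
h=cv2.cvtColor(c["image"],cv2.COLOR_BGR2HSV); m=cv2.inRange(h,(3,80,100),(28,255,255)); m[310:]=0
n,l,s,ce=cv2.connectedComponentsWithStats(m); P=[]
for i in range(1,n):
    if s[i,4]<300: continue
    w=W[(l==i)&(W[...,2]>.044)&(W[...,2]<.053)]; r=cv2.minAreaRect(w[:,:2].astype(np.float32)*1000)
    print(s[i],w.mean(0).round(4),r); P.append(np.array(r[0])/1000)
P=sorted(P,key=lambda p:p[1]); d=P[1]-P[0]; print(P,np.linalg.norm(d),np.degrees(np.arctan2(d[1],d[0])))
np.save("caps.npy",P)
E
```

```text
[ 296  156   44   29 1131] [0.4935 0.1916 0.0474] ((494.0553283691406, 191.654296875), (28.622066497802734, 47.25944519042969), 66.50458526611328)
[ 299  259   41   34 1093] [0.5481 0.3168 0.0472] ((548.7698364257812, 317.4802551269531), (30.189908981323242, 47.047462463378906), 66.76819610595703)
[array([0.49405533, 0.1916543 ]), array([0.54876984, 0.31748026])] 0.13720732182322648 66.49853547409587
```

```bash
python3 - <<'E'
from h import *
from cell import manip
P=np.load("caps.npy"); d=P[1]-P[0]; d/=np.linalg.norm(d); r=tool((d[1],-d[0]))
def F(): 
    f=[]
    for _ in range(5): manip.dwell(.05); f.append(manip.state()["contact_force"])
    return np.mean(f,0).round(2)
p=grasp([*P[0],.025],r)
manip.move_pose(p+[0,0,.08],r.as_rotvec())
manip.move_linear(p); manip.dwell(.2); print("pre",F())
manip.set_gripper(.0,20); s=manip.state(); print(s["gripper_width"],s["grasp_force"]); print("grip",F())
manip.move_linear(p+[0,0,.02],rate=.05); manip.dwell(.4); print("lift",F(),manip.state()["tool_pos"],manip.state()["gripper_width"])
print(manip.state()["clock"])
E
```

```text
pre [0.2  0.57 0.24]
0.04739293256971435 31.495804369915277
grip [-3.27 -0.29  6.69]
lift [ 0.21 -0.01 -3.44] [0.49405944 0.19167035 0.02598018] 0.047895333585565816
8.0333
```

```bash
python3 - <<'E'
from h import *
from cell import cams
c=wrist("w2"); t=cams.capture("scene"); im=t["image"]
a=cv2.resize(im[170:250,340:460],(600,400),interpolation=cv2.INTER_CUBIC)
w=c["image"]
print(cams.capture("top")["position"]); tp=cams.capture("top")["image"][240:340,140:290]
cv2.imwrite("pics/mix2.png",np.vstack([np.hstack([cv2.resize(w,(400,300)),cv2.resize(tp,(400,300))]),cv2.resize(a,(800,300))]))
E
```

```text
[0.34270989 0.00846597 1.27106261]
```

View pics/mix2.png

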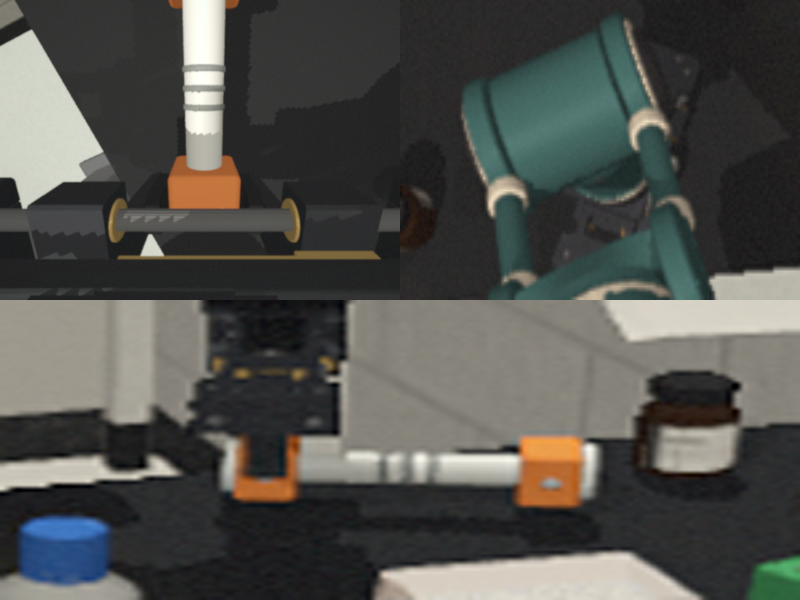

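The scene strip shows the finger covering only the upper part of the right cap. Its tip is at about (265,478), while the cap bottom is at 500. The left pip is at (550,484), and the float looks nearly level. Together with the 47 mm width, this means I hold the cap faces above the pips. I'll check heights from depth.

```bash
python3 - <<'E'
from h import *
from cell import cams,manip
c=cams.capture("scene"); W=wcloud(c); im=c["image"]
h=cv2.cvtColor(im,cv2.COLOR_BGR2HSV); m=cv2.inRange(h,(3,80,100),(28,255,255)); m[:200]=0; m[245:]=0; m[:,:360]=0; m[:,445:]=0
n,l,s,ce=cv2.connectedComponentsWithStats(m)
for i in range(1,n):
    if s[i,4]<30: continue
    w=W[l==i]; print(s[i],w.mean(0).round(3),np.percentile(w[:,2],[2,10,50,90,98]).round(3))
# columns through right cap (finger) and left cap: z of each row
for u in (379,393,450-0 if 0 else 422):
    print(u,[(v,im[v,u].tolist(),W[v,u].round(3).tolist()) for v in range(196,212 if u!=422 else 213,2)])
s=manip.state();print(s["contact_force"],s["grasp_force"],s["gripper_width"])
E
```

```text
[375 206  10  18  99] [0.515 0.181 0.041] [0.016 0.021 0.037 0.064 0.078]
[417 206  11  19 173] [0.508 0.336 0.022] [-0.427  0.022  0.052  0.065  0.068]
379 [(196, [43, 39, 39], [0.577, 0.152, 0.146]), (198, [42, 43, 41], [0.583, 0.149, 0.142]), (200, [35, 36, 32], [0.573, 0.154, 0.13]), (202, [41, 39, 39], [0.571, 0.155, 0.122]), (204, [46, 44, 42], [0.572, 0.154, 0.116]), (206, [35, 33, 34], [0.573, 0.154, 0.11]), (208, [34, 33, 32], [0.534, 0.17, 0.083]), (210, [33, 33, 31], [0.527, 0.173, 0.072])]
393 [(196, [122, 130, 134], [-0.816, 0.799, -0.539]), (198, [121, 129, 133], [-0.824, 0.803, -0.556]), (200, [123, 131, 135], [-0.758, 0.775, -0.536]), (202, [124, 133, 136], [-0.811, 0.799, -0.576]), (204, [123, 132, 135], [-0.786, 0.788, -0.577]), (206, [125, 132, 135], [-0.784, 0.788, -0.589]), (208, [121, 129, 134], [-0.783, 0.788, -0.602]), (210, [172, 183, 184], [-0.787, 0.79, -0.617])]
422 [(196, [126, 135, 139], [-0.416, 0.793, -0.368]), (198, [122, 131, 134], [-0.431, 0.801, -0.387]), (200, [124, 132, 135], [-0.425, 0.799, -0.396]), (202, [125, 133, 135], [-0.406, 0.79, -0.398]), (204, [126, 133, 137], [-0.419, 0.797, -0.416]), (206, [113, 142, 194], [-0.41, 0.793, -0.423]), (208, [74, 157, 237], [0.543, 0.317, 0.065]), (210, [77, 158, 237], [0.557, 0.311, 0.065]), (212, [67, 139, 225], [0.567, 0.306, 0.063])]
[-0.93546316  0.21055942 -2.92853757] 28.41458650538698 0.047905120251647795
```

```bash
python3 - <<'E'
from h import *
from cell import cams,manip
c=cams.capture("scene"); W=wcloud(c); im=c["image"]
for u in (379,381): print(u,[(v,im[v,u].tolist(),W[v,u].round(3).tolist()) for v in range(208,228)])
s=manip.state();print(s["moment"],s["contact_force"],s["tool_pos"])
w=dict(np.load("w2.npz")); 
E
```

```text
379 [(208, [37, 36, 32], [0.531, 0.171, 0.082]), (209, [33, 31, 27], [0.524, 0.174, 0.074]), (210, [36, 32, 31], [0.538, 0.169, 0.078]), (211, [35, 35, 32], [0.53, 0.172, 0.07]), (212, [34, 34, 33], [0.531, 0.172, 0.067]), (213, [43, 41, 38], [0.525, 0.174, 0.061]), (214, [39, 37, 37], [0.53, 0.172, 0.06]), (215, [40, 40, 34], [0.527, 0.174, 0.054]), (216, [35, 32, 28], [0.529, 0.173, 0.052]), (217, [79, 79, 76], [0.525, 0.175, 0.046]), (218, [102, 116, 154], [0.517, 0.178, 0.038]), (219, [47, 108, 186], [0.516, 0.178, 0.034]), (220, [48, 104, 182], [0.51, 0.181, 0.027]), (221, [46, 104, 182], [0.518, 0.178, 0.028]), (222, [44, 99, 172], [0.515, 0.179, 0.022]), (223, [31, 60, 113], [0.517, 0.178, 0.02]), (224, [25, 18, 14], [0.485, 0.191, -0.001]), (225, [18, 17, 14], [0.484, 0.192, -0.006]), (226, [28, 30, 28], [0.508, 0.182, 0.004]), (227, [32, 31, 29], [0.505, 0.184, -0.002])]
381 [(208, [32, 31, 30], [0.533, 0.177, 0.081]), (209, [35, 34, 32], [0.534, 0.177, 0.078]), (210, [31, 31, 26], [0.532, 0.178, 0.074]), (211, [39, 37, 34], [0.53, 0.179, 0.069]), (212, [38, 34, 30], [0.524, 0.182, 0.062]), (213, [33, 34, 32], [0.527, 0.18, 0.06]), (214, [41, 40, 39], [0.538, 0.176, 0.063]), (215, [42, 36, 35], [0.527, 0.18, 0.053]), (216, [36, 32, 23], [0.531, 0.179, 0.052]), (217, [39, 60, 108], [0.532, 0.179, 0.049]), (218, [52, 102, 174], [0.52, 0.184, 0.039]), (219, [44, 105, 185], [0.523, 0.183, 0.037]), (220, [52, 107, 184], [0.519, 0.184, 0.031]), (221, [48, 107, 184], [0.519, 0.184, 0.027]), (222, [46, 100, 174], [0.524, 0.182, 0.026]), (223, [34, 66, 119], [0.524, 0.182, 0.023]), (224, [27, 24, 20], [0.481, 0.2, -0.005]), (225, [28, 24, 23], [0.494, 0.195, -0.001]), (226, [25, 25, 23], [0.499, 0.193, -0.002]), (227, [32, 29, 28], [0.503, 0.191, -0.004])]
[-0.097763    0.11067186  0.04175709] [ 0.36436939  0.16038533 -3.00013683] [0.49407313 0.19166297 0.02601621]
```

```bash
cat >> h.py <<'E'
def caps(c,rows=slice(0,480)):
    W=wcloud(c); h=cv2.cvtColor(c["image"],cv2.COLOR_BGR2HSV); m=cv2.inRange(h,(3,80,100),(28,255,255))
    m2=np.zeros_like(m); m2[rows]=m[rows]; n,l,s,ce=cv2.connectedComponentsWithStats(m2); P=[]
    for i in range(1,n):
        w=W[(l==i)&(W[...,2]>.044)&(W[...,2]<.053)]
        if len(w)<300: continue
        r=cv2.minAreaRect(w[:,:2].astype(np.float32)*1000); print(s[i],r); P.append(np.array(r[0])/1000)
    return np.array(sorted(P,key=lambda p:p[1]))
E
python3 - <<'E'
from h import *
from cell import manip
P=np.load("caps.npy"); d=P[1]-P[0]; d/=np.linalg.norm(d); r=tool((d[1],-d[0]))
p=grasp([*P[0],.025],r)
manip.move_linear(p,rate=.08); manip.set_gripper(.088); manip.move_linear(p+[0,0,.09],rate=.25); manip.dwell(.1)
print([manip.state()[k] for k in("contact_force","moment")])
manip.move_pose([.545,.285,.28],r.as_rotvec()); c=wrist("w3")
P=caps(c,slice(0,310)); np.save("caps2.npy",P); print(P)
if len(P)==2: d=P[1]-P[0]; print(np.linalg.norm(d),np.degrees(np.arctan2(d[1],d[0])))
s=manip.state(); print([s[k] for k in("contact_force","moment","clock","joint_pos")])
E
```

```text
[array([ 0.08032927, -0.0229316 , -0.25139338]), array([-0.08498204,  0.11905511,  0.03022896])]
[ 298  159   44   28 1140] ((550.3912353515625, 318.8892822265625), (29.570472717285156, 46.26641082763672), 67.23237609863281)
[ 300  261   41   35 1100] ((495.5802307128906, 192.76467895507812), (30.738374710083008, 46.925567626953125), 67.1586685180664)
[[0.49558023 0.19276468]
 [0.55039124 0.31888928]]
0.13751967779154312 66.51128425030299
[array([-0.15039044,  0.53806713, -0.75695949]), array([-0.1081573 ,  0.08419076,  0.00508403]), 10.9833, array([ 4.40820981e-01,  1.20944523e-01,  1.66530810e+00, -2.80923742e-04,
        1.36082361e+00,  8.51320806e-01])]
```

The moment is unchanged with the float released, so its mass sat right under the grasp: the right end is heavy. I'll take the left (light) cap by its pips, tilted away from the jar and with the fingers about 13 mm deeper.

```bash
python3 - <<'E'
from h import *
from cell import manip,cams
P=np.load("caps2.npy"); d=P[1]-P[0]; d/=np.linalg.norm(d); r=tool((d[1],-d[0]),.43)
def F():
    f=[]
    for _ in range(5): manip.dwell(.05); f.append(manip.state()["contact_force"])
    return np.mean(f,0).round(2)
pip=np.array([.5498,.3184,.024]); a=r.apply([0,0,1]); p=pip+a*.032
manip.move_pose(p-a*.09,r.as_rotvec()); manip.move_linear(p-a*.03,rate=.2); f0=F()
for k in (.02,.01,0):
    manip.move_linear(p-a*k,rate=.06); f=F(); print(k,f-f0)
    if abs(f-f0).max()>6: break
else:
    manip.set_gripper(0.,18); s=manip.state(); print(s["gripper_width"],s["grasp_force"],F()-f0)
    manip.move_linear(p+[0,0,.02],rate=.05); manip.dwell(.3); print("lift",F()-f0,manip.state()["gripper_width"])
c=cams.capture("scene"); cv2.imwrite("pics/s4.png",cv2.resize(c["image"][160:250,340:460],(800,600),interpolation=cv2.INTER_CUBIC))
print(manip.state()["clock"])
E
```

```text
0.02 [-0.87  0.6   0.03]
0.01 [-0.47  0.28 -0.21]
0 [-0.4   0.23 -0.03]
0.05346634113299462 18.00011694431305 [-0.3   0.11  0.08]
lift [ 0.5   1.61 -0.69] 0.05407313120436686
16.2417
```

View pics/s4.png

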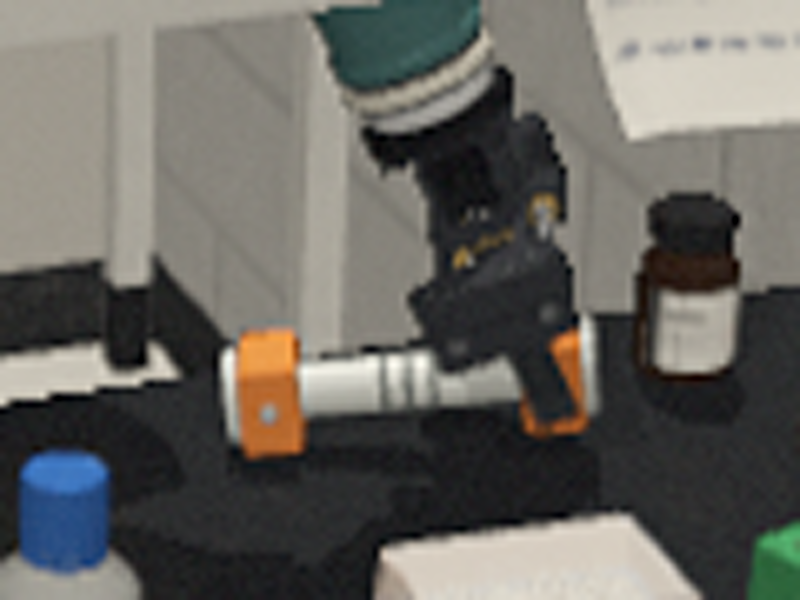

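The pips are held (54 mm width), the left end is raised and the load is about 0.7 N, so the left end is light, as expected. Next I swing the float up and carry it to a point above the ramp.

```bash
python3 - <<'E'
from h import *
from cell import manip,cams
P=np.load("caps2.npy"); d2=P[1]-P[0]; d2/=np.linalg.norm(d2); d=np.array([*d2,0])
Q=np.array([.5498,.3184,0])-d*.159
for th,t in((35,.36),(60,.2),(80,.08)):
    th=np.radians(th); r=tool((d2[1],-d2[0]),t)
    pip=Q+d*.159*np.cos(th)+[0,0,.159*np.sin(th)+.024*np.cos(th)+.004]
    manip.move_linear(pip+r.apply([0,0,.032]),rate=.12,rot=r.as_rotvec())
r=tool((d2[1],-d2[0])); manip.move_linear(Q+d*.005+[0,0,.29-.032],rate=.12,rot=r.as_rotvec())
s=manip.state(); print(s["clock"],s["gripper_width"],s["grasp_force"],s["contact_force"])
up=np.array([.987,.16]); r=tool((up[1],-up[0]))
pip=np.array([.519-.187*.17*up[0],-.219-.187*.17*up[1],.30]); print(pip)
manip.move_pose(pip-[0,0,.032],r.as_rotvec()); manip.dwell(.5)
wrist("w5"); c=cams.capture("scene"); np.savez("s5.npz",**c); cv2.imwrite("pics/s5.png",c["image"])
t=cams.capture("top")["image"]
cv2.imwrite("pics/mix5.png",np.hstack([cv2.resize(cv2.imread("pics/w5.png"),(400,300)),cv2.resize(c["image"][120:300,130:370],(400,300))]))
s=manip.state(); print(s["clock"],s["gripper_width"],s["contact_force"],s["joint_pos"])
E
```

```text
19.575 0.05398943779123867 17.99969583749771 [ 0.2370236   0.15422649 -2.78190447]
[ 0.48762327 -0.2240864   0.3       ]
21.7167 0.053465841281336725 [-0.34270255  0.00599894 -3.02204127] [-4.77121050e-01 -2.71650751e-02  1.83552350e+00  7.89278637e-05
  1.33306951e+00  9.32899171e-01]
```

View pics/mix5.png

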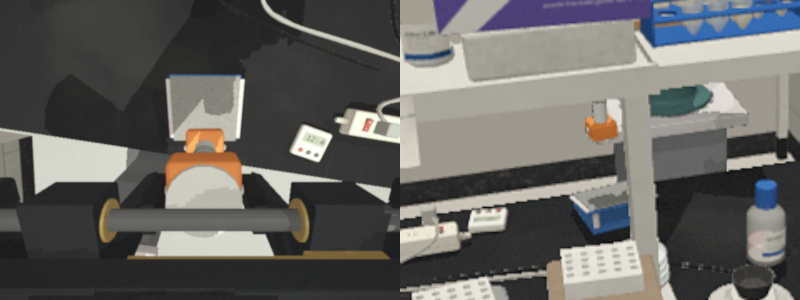

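```bash
python3 - <<'E'
from h import *
c=dict(np.load("w5.npz")); W=wcloud(c); h=cv2.cvtColor(c["image"],cv2.COLOR_BGR2HSV); m=cv2.inRange(h,(3,80,100),(28,255,255))>0
up=np.array([.987,.16]); lv=np.array([-.16,.987]); pip=np.array([.4876,-.2241])
for n,lo,hi in(("low cap",.10,.22),("top cap",.27,.36)):
    w=W[m&(W[...,2]>lo)&(W[...,2]<hi)]; q=(w[:,:2]-pip)
    print(n,len(w),"z",np.percentile(w[:,2],[2,50,98]).round(3),"up",np.percentile(q@up,[1,50,99]).round(4),"lev",np.percentile(q@lv,[1,99]).round(4))
    t=w[w[:,2]>np.percentile(w[:,2],98)-.006]; q=t[:,:2]-pip; print("  top face up",np.percentile(q@up,[1,99]).round(4),len(t))
# stem
g=W[(W[...,2]>.19)&(W[...,2]<.255)]; q=g[:,:2]-pip; k=(abs(q@up)<.05)&(abs(q@lv)<.02); print("stem",k.sum(),np.c_[g[k][:,2],q[k]@up][::max(1,k.sum()//8)].round(4))
# ramp plane refined
P=W[(W[...,2]>.025)&(W[...,2]<.06)&(abs((W[...,:2]-[.519,-.219])).max(2)<.08)]; q=np.linalg.lstsq(np.c_[P[:,:2],np.ones(len(P))],P[:,2],rcond=None)[0]
print("ramp",len(P),q,np.degrees(np.arctan2(q[1],q[0])),np.degrees(np.arctan(np.hypot(*q[:2]))),q[:2]@[.519,-.219]+q[2])
b=(P[:,:2]-[.519,-.219]); print(np.percentile(b@up,[1,99]),np.percentile(b@lv,[1,99]))
E
```

```text
low cap 1717 z [0.159 0.175 0.179] up [-0.0072  0.0105  0.0194] lev [-0.0237  0.0227]
  top face up [-0.0072  0.0184] 1377
top cap 3652 z [0.288 0.31  0.314] up [0.0088 0.025  0.0264] lev [-0.023   0.0244]
  top face up [0.0094 0.0264] 2186
stem 456 [[0.1902 0.0088]
 [0.202  0.0095]
 [0.1977 0.0069]
 [0.1961 0.005 ]
 [0.2179 0.0095]
 [0.2306 0.0117]
 [0.2304 0.0103]
 [0.2275 0.0089]]
ramp 11177 [ 0.18859496  0.02910207 -0.05032913] 8.772117163785294 10.803699635750034 0.04117829875575853
[-0.05581124  0.06084471] [-0.06731991  0.06494755]
```

```bash
cat >> h.py <<'E'
up=np.array([.988,.154]); up/=np.linalg.norm(up); SL=np.radians(10.95); C=np.array([.520,-.219,.0415]); n=np.array([*(-np.sin(SL)*up),np.cos(SL)])
def lean(c,pip):
    """float lean in the uphill plane: top displaced uphill positive (rad)"""
    W=wcloud(c); h=cv2.cvtColor(c["image"],cv2.COLOR_BGR2HSV); m=cv2.inRange(h,(3,80,100),(28,255,255))>0; E=[]
    for lo,hi in((pip[2]-.17,pip[2]-.08),(pip[2]-.02,pip[2]+.03)):
        w=W[m&(W[...,2]>lo)&(W[...,2]<hi)&(np.linalg.norm(W[...,:2]-pip[:2],axis=2)<.09)]
        u=(w[:,:2]-pip[:2])@up; t=w[:,2]-u*0
        k=u>np.percentile(u,99)-.006; E.append([np.percentile(u,99),np.percentile(t[k],95)])
    E=np.array(E); print("edges",E.round(4)); return np.arctan2(*(E[1]-E[0]))
E
python3 - <<'E'
from h import *
from cell import manip
manip.set_gripper(0.,60); manip.dwell(.2); pip=np.array([.4876,-.2241,.298])
s=manip.state(); print(s["gripper_width"],s["grasp_force"]); l0=lean(wrist("w6"),pip); print("lean firm",l0)
t=SL+l0; r=tool((up[1],-up[0]),t)
pip=C+n*(.159+.03); p=pip+r.apply([0,0,.030]); print(pip,p)
manip.move_linear(p,rate=.1,rot=r.as_rotvec()); manip.dwell(.3)
print("lean",lean(wrist("w7"),pip),"want",-SL,"tilt",t); s=manip.state(); print(s["clock"],s["contact_force"])
E
```

```text
0.052267433632730044 59.998859167099
edges [[0.0176 0.1755]
 [0.0265 0.313 ]]
lean firm 0.06462789043787544
[ 0.48452735 -0.22452914  0.22705894] [ 0.49202569 -0.22336037  0.19803466]
edges [[0.041  0.1089]
 [0.0266 0.2461]]
lean -0.10426372226599752 want -0.19111355309337907 tilt 0.2557414435312545
23.3833 [ 0.20263968 -0.7612851  -2.38161635]
```

View pics/w7.png

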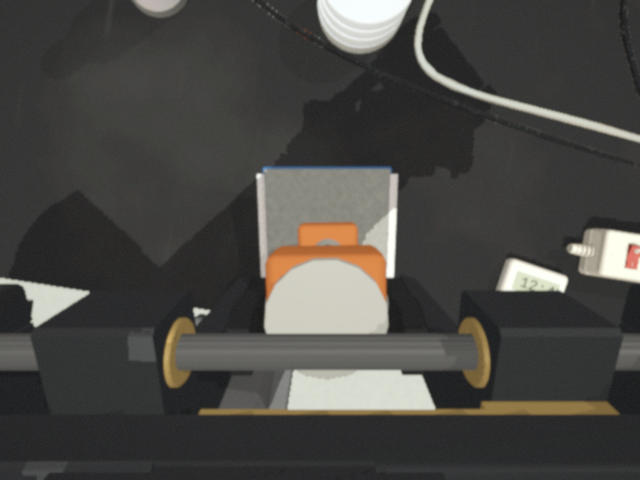

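```bash
python3 - <<'E'
from h import *
lv=np.array([-up[1],up[0]])
for f,pip in(("w6",[.4876,-.2241,.298]),("w7",[.4845,-.2245,.227])):
    pip=np.array(pip); c=dict(np.load(f+".npz")); W=wcloud(c); u=(W[...,:2]-pip[:2])@up; v=(W[...,:2]-pip[:2])@lv; h=W[...,2]-pip[2]
    for nm,a,b in(("lowcap",-.17,-.1),("stem",-.115,-.02),("top",-.0,.05)):
        k=(abs(v)<(.008 if nm=="stem" else .02))&(h>a)&(h<b)&(u>-.05)&(u<.08)
        # profile: max u per height bin
        print(f,nm,[(round(x*1000),round(float(np.median(u[k&(abs(h-x)<.003)])*1000),1),round(float(np.percentile(u[k&(abs(h-x)<.003)],97)*1000),1)) for x in np.arange(a,b,.006) if (k&(abs(h-x)<.003)).sum()>8])
E
```

```text
w6 lowcap [(-146, 16.2, 16.7), (-140, 16.6, 17.0), (-134, 16.9, 17.6), (-128, 17.0, 17.8), (-122, 8.1, 16.0), (-116, 5.8, 7.2), (-110, 5.8, 7.5), (-104, 6.6, 8.0)]
w6 stem [(-115, 6.5, 7.3), (-109, 6.9, 7.5), (-103, 7.3, 8.1), (-97, 7.7, 8.4), (-91, 8.1, 8.8), (-79, 9.5, 10.6), (-67, 10.2, 11.6), (-55, 12.0, 12.4)]
w6 top [(0, 25.6, 26.1), (6, 25.9, 26.5), (12, 24.7, 26.5), (18, 17.6, 25.5), (24, 6.5, 20.6)]
w7 lowcap [(-140, 41.0, 41.0), (-134, 40.9, 41.0), (-128, 39.9, 39.9), (-122, 31.0, 38.9), (-116, 32.5, 37.3), (-110, 26.1, 27.2), (-104, 25.8, 26.6)]
w7 stem [(-115, 27.1, 27.2), (-109, 26.4, 26.5), (-103, 25.8, 26.2), (-97, 25.2, 25.3), (-91, 24.7, 24.8)]
w7 top [(0, 25.9, 26.4), (6, 25.4, 25.8), (12, 24.7, 25.2), (18, 20.9, 24.2), (24, 7.4, 21.1)]
```

The wrist view shows the float over the ramp, with the lower cap at (328,235) and the plate at x 260–395. It leans only 0.105 rad because the pips slipped a little. I'll over-tilt the tool and re-check.

```bash
python3 - <<'E'
from h import *
from cell import manip
pip=C+n*(.159+.03); t=.2557
for _ in range(2):
    l=lean(wrist("w8"),pip); print("lean",l,"tilt",t)
    if abs(l+SL)<.03: break
    t=min(t+(l+SL)+.01,.45); r=tool((up[1],-up[0]),t); manip.move_linear(pip+r.apply([0,0,.030]),rate=.03,rot=r.as_rotvec()); manip.dwell(.3)
print("final",lean(wrist("w9"),pip),t,manip.state()["clock"],manip.state()["contact_force"])
E
```

```text
edges [[0.0408 0.1086]
 [0.0265 0.2458]]
lean -0.10436511434341633 tilt 0.2557
edges [[0.0522 0.1117]
 [0.0269 0.2467]]
lean -0.18514837241354823 tilt 0.35244843874996273
edges [[0.0522 0.1118]
 [0.0269 0.2466]]
final -0.18589657815245783 0.35244843874996273 24.0833 [ 0.64893196  0.0775246  -3.17663157]
```

```bash
python3 - <<'E'
from h import *
from cell import manip,cams
p0=manip.state()["tool_pos"]; 
def F(): 
    f=[]
    for _ in range(4): manip.dwell(.04); f.append(manip.state()["contact_force"])
    return np.mean(f,0)
f0=F(); k=.020; manip.move_linear(p0-n*k,rate=.06); print(k,(F()-f0).round(2))
while k<.045:
    k+=.0015; manip.move_linear(p0-n*k,rate=.02); f=(F()-f0)@n; print(round(k,4),f.round(2))
    if f>4: break
print("lean",lean(wrist("w10"),C+n*.159))
c=cams.capture("scene"); cv2.imwrite("pics/s10.png",np.hstack([cv2.resize(c["image"][150:300,200:320],(400,500),interpolation=cv2.INTER_CUBIC),cv2.resize(cv2.imread("pics/w10.png")[100:400,170:480],(400,500))]))
print(manip.state()["clock"])
E
```

```text
0.02 [-0.26  0.39  0.38]
0.0215 0.6
0.023 0.37
0.0245 0.01
0.026 0.53
0.0275 0.36
0.029 0.27
0.0305 2.83
0.032 10.1
edges [[0.0517 0.0816]
 [0.0281 0.2172]]
lean -0.17177338889569813
28.3333
```

View pics/s10.png

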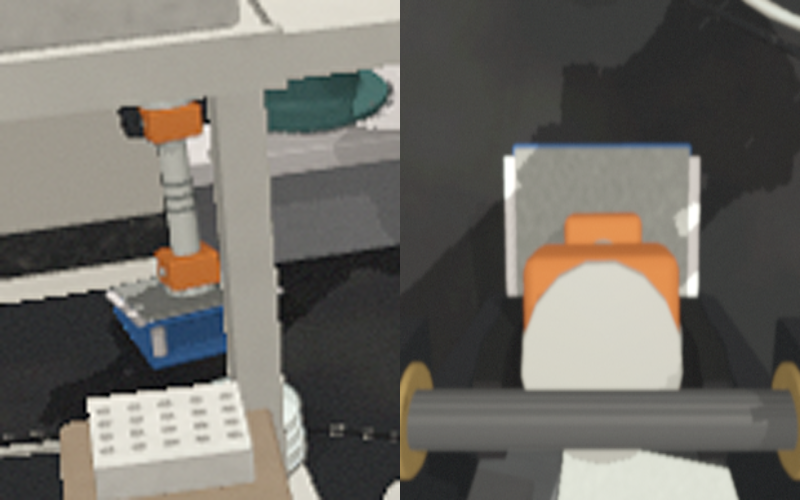

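The float stands on the plate with its lower foot flush at about (185,290) in the left half, and the press force is 10 N. Next I loosen the grip so it settles flat, then open and withdraw.

```bash
python3 - <<'E'
from h import *
from cell import manip,cams
p=manip.state()["tool_pos"]; r=R.from_rotvec(manip.state()["tcp_rot"]); a=r.apply([0,0,1])
manip.set_gripper(0.,10); manip.dwell(.3); print("light",lean(wrist("w11"),C+n*.159),manip.state()["contact_force"])
manip.move_linear(p+n*.0008,rate=.02); manip.dwell(.2); print(manip.state()["contact_force"])
manip.set_gripper(.088); manip.dwell(.3); print("free",lean(wrist("w12"),C+n*.159),manip.state()["contact_force"])
manip.move_linear(p-a*.09,rate=.1); manip.dwell(.3)
c=wrist("w13"); s=cams.capture("scene"); cv2.imwrite("pics/s13.png",np.hstack([cv2.resize(s["image"][150:300,200:320],(400,500),interpolation=cv2.INTER_CUBIC),cv2.resize(c["image"],(400,500))]))
print("lean",lean(c,C+n*.159),"want",-SL,manip.state()["clock"])
E
```

```text
edges [[0.0516 0.0816]
 [0.0277 0.217 ]]
light -0.17491984043191364 [-2.69443146 -1.24970684  5.45592393]
[-0.15715023  0.37758449  2.20177317]
edges [[0.0421 0.0795]
 [0.0166 0.2143]]
free -0.1864730010458242 [ 0.39211495  1.02401843 -0.16206009]
edges [[0.0426 0.0791]
 [0.0163 0.215 ]]
lean -0.1914672331371756 want -0.19111355309337907 31.8417
```

View pics/s13.png

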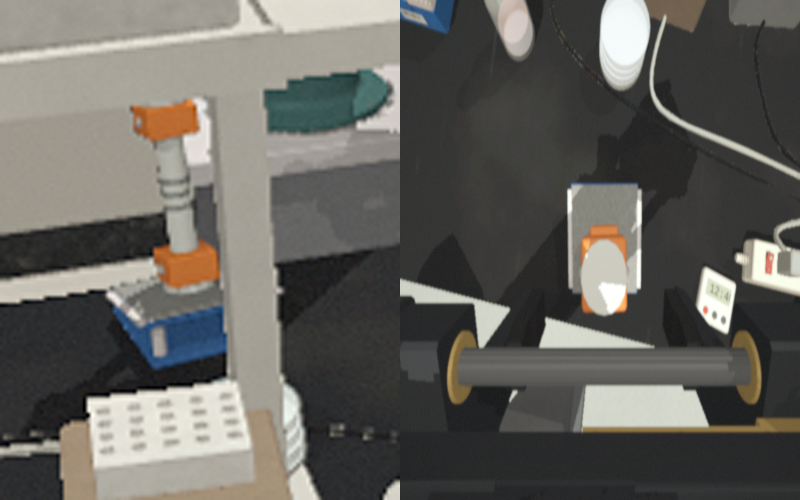

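The float stands free, square to the plate (lean -0.191 rad against -0.191 wanted) and about 8 mm from the middle.

```bash
python3 -c "
from cell import order
print(order.close_job())"
```

```text
the job is handed in; nothing more can be done
None
```

The float is standing by itself on its heavy end, flat on the ramp plate about 8 mm from the middle, and I handed the job in at about 32 s; the system did not report the judging result.

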